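# Clamp a stretcher bar until the torque knob clicks

## Task

Put the long wooden stretcher bar in the green bench clamp: lay it flat on the bed between the two rails and push it gently endways under the foot until it is home against the stop. Then turn the knob clockwise until it slips and clicks, stop after that click (three clicks at the very most), and let go, leaving the bar clamped and everything else on the table where it stands.

Things in the scene. Friction and masses are not known exactly. Their poses are not given: they have to be found in the camera images.
- bar: Loose pale wooden stretcher bar, 180 long (its x) x 40 wide (y) x 18 high (z) mm, about 90 g, lying flat on the table; the two ends are alike. Origin: centre of its underside. It is the longer of the two wooden bars.
- short_bar: Bystander: an offcut of the same bar, 110 x 40 x 18 mm, lying flat; origin at the centre of its underside. It may be at either of the two bar places.
- clamp: Green C-shaped bench clamp, fixed to the table. Origin: on the table, straight below the knob's axis; x from the open mouth to the pillar, z up. Base plate x=-60 to +75 mm, 90 wide, 15 high; its top is the bed. Pillar x=+35 to +75. Overarm from x=-25 back to the pillar, 44 wide, 68 to 92 mm above the table. The bar goes in along +x; when home it spans x=-150 to +30.
- stop_face (a point): Lower middle of the stop's face, on the bed: clamp x=+30 mm, 15 mm above the table; axes as the clamp's. A bar that is home has an end against this face, its underside at this height and its origin at x=-90 mm, y=0 from here.
- stop: The rigid steel stop plate, 40 mm wide and 30 mm high, at the inner end of the bed, in front of the pillar. Origin and axes: as stop_face.
- foot: Round grey pressing foot, 28 mm across and 8 mm high, under the overarm on the knob's axis. Origin: centre of its underside; axes as the clamp's. It starts 5.5 to 9.5 mm above the top of a bar lying on the bed and comes down 6 mm per radian of the collar; it is sprung (6 N per mm), so the load then builds up smoothly.
- collar_axis (a point): Centre of the top of the aluminium collar under the knob (52 mm across, 6 mm high, black tick on its rim), 98 mm above the table. It turns with the screw that drives the foot; z up, x towards the tick. Free turning takes about 0.24 Nm; it keeps its height.
- knob_grip (a point): Grip point on the axis of the black ribbed round knob, 128 mm above the table. The knob is 36 mm across, from 104 to 138 mm above the table, and keeps its height. Clockwise from above tightens. From the start about 0.9 to 1.6 rad bring the foot down onto the bar; some 0.4 to 0.7 rad more load its spring until the clutch slips, never before 1.3 rad in all.
- knob_mark (a point): Outer end of the white line on the knob's top, 15 mm from the axis, 138 mm above the table. At the start it points the same way as the collar's tick, that is, it lies at x=+15 mm, y=0 from collar_axis; each click moves it 30 degrees clockwise against the collar.
- jar: Bystander: a paint jar 54 mm across and 65 mm high, loose. Origin: centre of its underside.
- dipper: Bystander: an open steel cup, 54 mm across and 30 mm high, loose. Origin: centre of its underside.
- eraser: Bystander: a white eraser 45 x 22 x 12 mm, loose. Origin: centre of its underside.
- knife: Bystander: a palette knife lying on the table on the robot's right, loose. Origin: about its middle, at its underside.
- bed_mouth (a point): Middle of the bed at the open mouth: clamp x=-55 mm, on the bed, 15 mm above the table; axes as the clamp's. From here two aluminium rails run 85 mm along x, one each side, 10 mm high and 50 mm apart inside.
- knob: The same knob; origin on its axis, 92 mm above the table. It drives the collar through a slip clutch, 12 clicks a turn: once the sprung foot is loaded the collar stands still, the torque reaches about 0.3 Nm, then drops, even below zero, as the knob snaps on 30 degrees against the collar (one click). A grip of 30 N holds it. Let go, the foot stays down, pressing with about 10 to 25 N.
- tape: Bystander: a roll of paper tape lying flat, 80 mm across and 25 mm high, loose. Origin: centre of its underside.
Mind the look-alikes: they are no part of the job. Leave any purple look-alike of the bar alone. There is more than one size of the clamp; the one meant has the size given above.

How it is judged:
On the way, in this order (a step that is already met when the one before it is completed fails the run):
1. the bar lies flat on the bed between the rails, home against the stop (within 2.5 mm) (x of bar in the frame of stop_face above -0.0925 m and y of bar in the frame of stop_face between -0.007 and 0.007 m and z of bar in the frame of stop_face below 0.0025 m and angle between the x axis of bar and the x axis of stop_face, either way round below 0.06 rad), for 0.2 s.
2. the foot presses on the bar and the knob has slipped past its first click (contact force between foot and bar above 4 N and y of knob_mark in the frame of collar_axis below -0.005 m), for 0.1 s.
At the end, for the whole second after the job is handed in: The long bar lies at rest flat on the bed (within 2.5 mm) and in line with the rails (0.06 rad), within 2.5 mm of the stop and 7 mm of the middle; the foot presses on it with more than 4 N; the knob has slipped against the collar by one to three clicks (all of step 1 and all of step 2 and x of knob_mark in the frame of collar_axis above -0.005 m and linear speed of bar below 0.01 m/s); the robot touches nothing.
It fails at once if the knob is turned on past three clicks (x of knob_mark in the frame of collar_axis below -0.005 m).
It fails at once if the bar is rammed against the stop with more than 25 N (contact force between bar and stop above 25 N).
It fails at once if a bystander is shifted by more than 25 mm (distance of any of short_bar, jar, dipper, eraser, knife, tape from where it was at the start of the episode above 0.025 m).
It also fails if it takes over 67 s, if anything falls off the work surface, if the arm or the gripper's body presses on something with over 40 N, if the wrist force passes 120 N, or if a joint passes its speed limit or range.

## Robot

A 6-joint arm with a two-finger parallel gripper is mounted at the origin on the work surface. World frame = base frame: x ahead of the robot, y to its left, z up, the work surface at z = 0. Lengths are in m, angles in rad, forces in N, time in s.
With the tool pointing down it reaches from about 0.3 to 0.775 m from the base axis. Payload 14.6 kg.
Tool frame: the origin (TCP) lies at the very end of the fingers, on their centre line; the grasp point (between the pads) lies 19 mm behind it; z points along the fingers, y is the line along which they close (so a half turn about z gives the same grasp; the last joint's range is limited). The gripper opens to 94 mm and grips with 3 to 60 N. Pads are 16 mm wide; open, the fingers measure 119 mm over their backs; the gripper's body (75 mm by 177 mm) begins 78 mm behind the grasp point.
Start: joints at [-1.206, 0.3, 1.521, -0, 1.321, -0.067], TCP at [0.23, -0.5, 0.205] pointing down, gripper open.
Joint ranges: [-3.03, 3.03], [-0.79, 2.21], [0.23, 2.52], [-1.04, 4.18], [0, 3.07], [-2.55, 2.55]. Speed limits (rad/s): [2.22, 2.22, 2.57, 3.14, 3.14, 3.14].

## Interface

Orientations are given as [roll, pitch, yaw] about the fixed x, y, z axes, in that order (R = Rz(yaw) Ry(pitch) Rx(roll)).
In Python, from station import ctrl, cams gives the robot as it stands. The module is installed in compiled form; this text tells all that it offers.
- The arm moves only by the tool arm_command, never from a script. Its argument "plan" is a list that holds one entry, the list of rows, each a list of 7 numbers: the shift along the tool's x, y, z in mm, then the turn, a rotation vector about the tool's x, y, z in rad, then the closure, from -1 (fully open) to 1 (shut). A call has 1 to 12 rows; each row is the pose to reach, as a shift and turn from the pose commanded when the call began, along the tool's axes at that moment; what a row does not reach only later rows make up. A row lasts 1/10 s, in which the tool goes at most 50 mm and 8.59 degrees, less where a joint would pass 70% of its speed; a pose out of reach is approached as far as the arm can. A call with a gripper value outside its range is refused whole. The fingers move at their own pace and stop on an object; "squeeze" is the grip in N (left out, the last holds). Time passes only in rows, so rows that repeat a pose let the fingers close. It gives the time, the measured TCP pose, the force, the opening and the grip force at its end, in the units of the state.
- ctrl.get_obs(): the state, without advancing time (a new reading comes with each control period).
- cams.camera(name): name is "scene" or "top"; returns (picture, depth): 420x560x3 uint8, blue, green, red; 420x560 float32, m along the optical axis (not along the pixel's ray), 0 where there is no reading.
- cams.camera_info(name): a dict with "fx", "fy", "cx", "cy" (pixels), "world_to_cam" (4x4, takes a point from world to camera coordinates). Camera axes: x right, y down, z forward; pixel columns grow to the right and rows downward; lengths in m; the calibration is good to about 2 mm. A picture is of the moment at which its call begins. camera_info takes no time and is no camera call.
- ctrl.hand_in(): hands the job in; it is judged then, once.
The state is a dict: "time_s": time; "qpos": joint angles; "joint_vel": joint speeds; "tau": joint torques, N m; "ee_pos": TCP position; "eef_rot": TCP orientation; "force": force on the tool from outside, world axes, zero at the start; "moment": the same for the moment, N m; "grip_width": finger opening in m; "grip_force": force on a finger pad.
Only numpy, scipy, OpenCV 4.12 (cv2) and the standard library are available. Lean on these libraries where they do the work, as an engineer would, in place of code of your own. Each camera call takes 0.05 s, during which the arm holds its last target. There are 200 camera calls.

## Working session

There is one attempt and no reset: what is moved stays moved. The work goes in short steps, Python scripts to look and compute and a tool call to move; the robot and the scene stay as the last step left them, time stands still between calls to the robot, and variables do not carry over. Pictures are saved under pics/ and viewed, at most 10 in all, crops included, and the job is handed in when it is done.

Besides the shell and the picture viewer there is one more tool, called as name(argument=value, ...), one argument or row to a line, values as JSON. arm_command: Moves the arm, as the interface text tells. Its arguments: {"type":"object","properties":{"plan":{"type":"array"},"squeeze":{"type":"number"}},"required":["plan"]}

```bash
mkdir -p pics
cat > h.py <<'E'
import numpy as np, cv2
from station import ctrl, cams
def px2w(name,u,v,d):
    i=cams.camera_info(name); 
    p=np.array([(u-i["cx"])/i["fx"]*d,(v-i["cy"])/i["fy"]*d,d,1.])
    return (np.linalg.inv(np.array(i["world_to_cam"]))@p)[:3]
def pz(name,u,v,z):
    "pixel ray at world height z"
    a=px2w(name,u,v,0.); b=px2w(name,u,v,1.)
    return a+(b-a)*(z-a[2])/(b[2]-a[2])
E
python3 - <<'E'
from h import *
for n in("scene","top"):
    p,d=cams.camera(n); cv2.imwrite(f"pics/{n}0.png",p); np.save(n+"0.npy",d)
    i=cams.camera_info(n); print(n,i["fx"],i["cx"],i["cy"],np.linalg.inv(np.array(i["world_to_cam"])).round(3).tolist())
o=ctrl.get_obs(); print(o)
E
```

```text
scene 420.4362526206766 284.02198942362764 209.76846037005114 [[0.818, 0.4, -0.414, 1.02], [0.575, -0.562, 0.595, -0.703], [0.005, -0.724, -0.689, 0.82], [0.0, 0.0, 0.0, 1.0]]
top 415.5379524841492 278.7261091391637 207.9772528151071 [[0.024, -0.992, 0.122, 0.456], [-1.0, -0.024, 0.005, -0.048], [-0.002, -0.123, -0.992, 1.214], [0.0, 0.0, 0.0, 1.0]]
{'time_s': 0.1, 'qpos': array([-1.20561303e+00,  3.00391921e-01,  1.52150082e+00, -2.65027478e-05,
        1.32068064e+00, -6.65674934e-02]), 'joint_vel': array([-7.07647286e-04, -1.14910792e-03, -2.48532375e-03,  6.11189074e-05,
        5.04389919e-05, -1.13560764e-03]), 'tau': array([ 8.94040641e-04, -5.32649016e+01, -3.53286195e+01,  7.09228450e-02,
        2.35017546e-02, -4.84147199e-05]), 'ee_pos': array([ 0.23008117, -0.49931653,  0.20496371]), 'eef_rot': array([-3.14061239e+00, -3.96219370e-05,  4.31757346e-01]), 'force': array([-0.90778854,  1.60159839, -0.28710487]), 'moment': array([-0.00692649, -0.03152397,  0.00167679]), 'grip_force': 0.0, 'grip_width': 0.09401749611787058}
```

View pics/scene0.png

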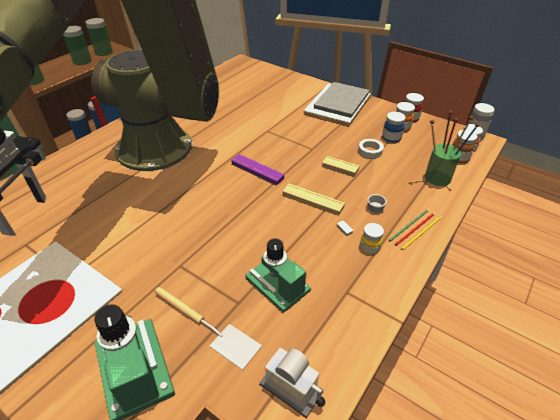

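View pics/top0.png

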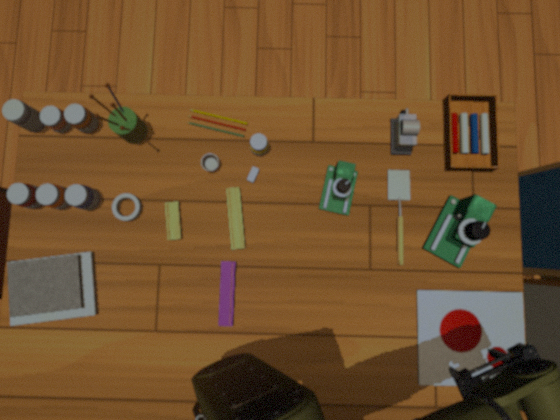

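The scene picture shows the long bar at about (313,199) and the smaller clamp at (280,275). In the top picture they are at about (235,218) and (340,188). The larger clamp at top (460,232) is the look-alike. I'll enlarge both views.

Run:
```python
from h import *
t=cv2.imread("pics/top0.png"); s=cv2.imread("pics/scene0.png")
cv2.imwrite("pics/t1.png",cv2.resize(t[150:265,215:375],None,fx=5,fy=5,interpolation=cv2.INTER_CUBIC))
cv2.imwrite("pics/s1.png",cv2.resize(s[180:315,240:400],None,fx=4.4,fy=4.4,interpolation=cv2.INTER_CUBIC))
```

```text
(no output)
```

View pics/t1.png

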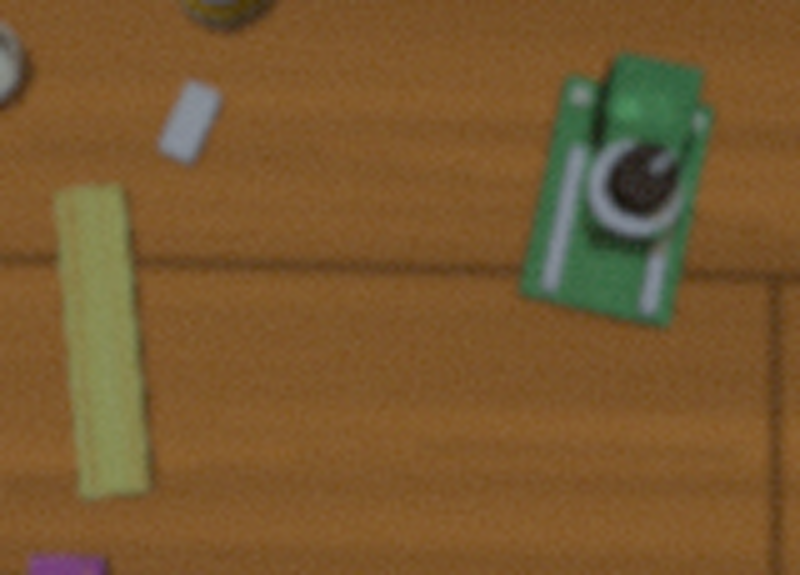

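View pics/s1.png

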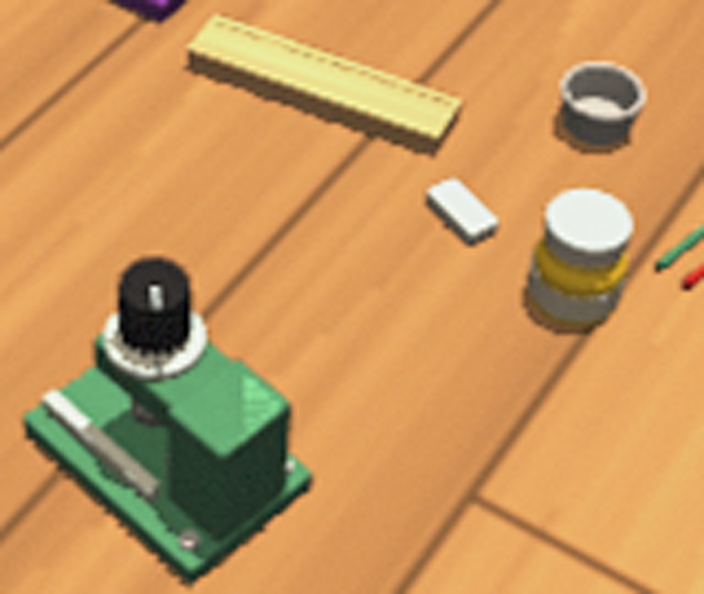

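In the top crop, the bar's top corners are at (55,192), (122,184), (150,490) and (82,497). The bed's front edge runs from (523,295) to (668,325), its rear corners are (568,75) and (712,108), and the knob's top is at about (645,175). In the scene crop, the bar's top corners are at (190,50), (215,15), (460,98) and (435,137), and the knob's top is at (155,277).

Run:
```python
from h import *
T=lambda x,y:(215+(x+.5)/5-.5,150+(y+.5)/5-.5)
S=lambda x,y:(240+(x+.5)/4.4-.5,180+(y+.5)/4.4-.5)
def P(n):
    i=cams.camera_info(n);K=np.array([[i["fx"],0,i["cx"]],[0,i["fy"],i["cy"]],[0,0,1]]);return K@np.array(i["world_to_cam"])[:3]
def tri(a,b):
    X=cv2.triangulatePoints(P("top"),P("scene"),np.array(T(*a)),np.array(S(*b)))[:,0];return (X[:3]/X[3]).round(4)
dt=np.load("top0.npy");ds=np.load("scene0.npy")
def rect(n,pts):
    (c,s,a)=cv2.minAreaRect(np.array(pts,np.float32)*1000);return c,s,a
bt=[(55,192),(122,184),(150,490),(82,497)]
bs=[(435,137),(460,98),(215,15),(190,50)]
# correspondence: top view up=+x, left=+y ; print all
wt=np.array([pz("top",*T(*p),.018)[:2] for p in bt]);ws=np.array([pz("scene",*S(*p),.018)[:2] for p in bs])
print("bar top",wt.round(4).tolist(),wt.mean(0));print("bar scene",ws.round(4).tolist(),ws.mean(0))
print("tri bar corners",[tri(a,b).tolist() for a,b in zip(bt,[(460,98),(435,137),(190,50),(215,15)])])
cl=[(523,295),(668,325),(712,108),(568,75)]
wc=np.array([pz("top",*T(*p),.015)[:2] for p in cl]);print("clamp",wc.round(4).tolist(),rect(0,wc))
e=(wc[2]+wc[3]-wc[0]-wc[1]);print("yaw",np.arctan2(e[1],e[0]), "mid",wc.mean(0))
print("scene base",[pz("scene",*S(*p),.015).round(4).tolist() for p in[(25,418),(190,570),(310,475)]])
print("knob",pz("top",*T(645,175),.138),pz("scene",*S(155,277),.138),tri((645,175),(155,277)))
print("collar",pz("top",*T(637,188),.098),pz("scene",*S(156,335),.098))
# depth-based points for objects
def cloud(n,d):
    v,u=np.mgrid[0:420,0:560];i=cams.camera_info(n)
    p=np.stack([(u-i["cx"])/i["fx"]*d,(v-i["cy"])/i["fy"]*d,d,np.ones_like(d)],-1)
    return (p@np.linalg.inv(np.array(i["world_to_cam"])).T)[...,:3]
for n,d in(("top",dt),("scene",ds)):
    im=cv2.cvtColor(cv2.imread(f"pics/{n}0.png"),cv2.COLOR_BGR2HSV);w=cloud(n,d)
    # bar top
    m=(abs(w[...,2]-.018)<.006)&(abs(w[...,0]-wt[:,0].mean())<.11)&(abs(w[...,1]-wt[:,1].mean())<.05)&(d>0)
    print(n,"bar",m.sum(),np.median(w[m][:,2]),rect(0,w[m][:,:2]))
    k=(w[...,2]>.125)&(w[...,2]<.15)&(np.hypot(w[...,0]-.5,w[...,1]+.2)<.12);print("knob",k.sum(),w[k].mean(0) if k.any() else 0,np.median(w[k][:,2]),rect(0,w[k][:,:2]))
```

```text
bar top [[0.6583, 0.1142], [0.6639, 0.0753], [0.4865, 0.0529], [0.4815, 0.0917]] [0.57255416 0.08350524]
bar scene [[0.6638, 0.073], [0.6588, 0.114], [0.4835, 0.0907], [0.4906, 0.0516]] [0.57418513 0.08231595]
tri bar corners [[0.6585, 0.1144, 0.0175], [0.6636, 0.075, 0.0165], [0.4875, 0.0539, 0.0147], [0.482, 0.0922, 0.0161]]
clamp [[0.6046, -0.1599], [0.589, -0.2442], [0.718, -0.2696], [0.7358, -0.1848]] ((662.0848999023438, -214.8895721435547), (86.62407684326172, 133.53041076660156), 79.2441177368164)
yaw -0.1910923412039083 mid [ 0.66183177 -0.21461448]
scene base [[0.5911, -0.2459, 0.015], [0.7195, -0.2723, 0.015], [0.7376, -0.188, 0.015]]
knob [ 0.65434338 -0.2117133   0.138     ] [ 0.65429619 -0.21073036  0.138     ] [ 0.6544 -0.2114  0.1387]
collar [ 0.65444174 -0.21347859  0.098     ] [ 0.65646467 -0.21350353  0.098     ]
top bar 858 0.01796424199473945 ((584.5977783203125, 82.82608795166016), (72.53775787353516, 201.16790771484375), 85.13935852050781)
knob 0 0 nan ((0.0, 0.0), (0.0, 0.0), 0.0)
scene bar 669 0.018321971892972688 ((575.3336791992188, 82.10366821289062), (180.28555297851562, 46.913063049316406), 7.081142425537109)
knob 0 0 nan ((0.0, 0.0), (0.0, 0.0), 0.0)
  return _methods._mean(a, axis=axis, dtype=dtype,
  ret = ret.dtype.type(ret / rcount)
```

```bash
cat >> h.py <<'E'
from scipy.spatial.transform import Rotation as Ro
O=np.array([.6553,-.2132]); CY=-.198
def cw(x,y=0): 
    c,s=np.cos(CY),np.sin(CY); return O+[c*x-s*y,s*x+c*y]
def to(x,y,z,yaw):
    o=ctrl.get_obs(); R=Ro.from_euler("xyz",o["eef_rot"]); T=Ro.from_euler("xyz",[np.pi,0,yaw])
    print("t",o["time_s"].__round__(2),"ee",o["ee_pos"].round(4),o["eef_rot"].round(4),"F",o["force"].round(1),"grip",round(o["grip_width"],4),round(o["grip_force"],1))
    print("shift mm",(R.inv().apply(np.array([x,y,z])-o["ee_pos"])*1000).round(1),"rot",(R.inv()*T).as_rotvec().round(4))
E
python3 - <<'E'
from h import *
c=np.array([.5735,.0829])-.03*np.array([np.cos(.126),np.sin(.126)])
print(c); to(*c,.10,.126)
E
```

```text
[0.54373783 0.07912999]
t 0.1 ee [ 0.2301 -0.4993  0.205 ] [-3.1406 -0.      0.4318] F [-0.9  1.6 -0.3] grip 0.094 0.0
shift mm [ 526.9 -394.   105.4] rot [-1.000e-03  1.000e-04  3.058e-01]
```

arm_command(
  plan=[
    [[527,-394,60,0,0,0.306,-1],[527,-394,60,0,0,0.306,-1],[527,-394,60,0,0,0.306,-1],[527,-394,60,0,0,0.306,-1],[527,-394,60,0,0,0.306,-1],[527,-394,60,0,0,0.306,-1],[527,-394,60,0,0,0.306,-1],[527,-394,60,0,0,0.306,-1],[527,-394,60,0,0,0.306,-1],[527,-394,60,0,0,0.306,-1],[527,-394,60,0,0,0.306,-1],[527,-394,60,0,0,0.306,-1]],
  ],
  squeeze=40,
)

```text
time_s: 1.3
ee_pos: [0.5142, 0.0252, 0.1509]
eef_rot: [3.142, 0.0, 0.126]
force: [0.1, -1.4, 0.4]
grip_width: 0.094
grip_force: 0.0
```

```bash
python3 -c "
from h import *
to(.5437,.0791,.10,.126)"
```

```text
t 1.3 ee [0.5142 0.0252 0.1509] [3.1416e+00 2.0000e-04 1.2600e-01] F [ 0.1 -1.4  0.4] grip 0.094 0.0
shift mm [ 36.1 -49.8  50.9] rot [ 0.      0.0002 -0.    ]
```

arm_command(
  plan=[
    [[36,-50,51,0,0,0,-1],[36,-50,51,0,0,0,-1],[36,-50,51,0,0,0,-1],[36,-50,51,0,0,0,-1]],
  ],
)

```text
time_s: 1.7
ee_pos: [0.5428, 0.0771, 0.1]
eef_rot: [3.142, 0.001, 0.127]
force: [-0.7, 0.2, 1.6]
grip_width: 0.0938
grip_force: 0.0
```

```bash
python3 -c "
from h import *
to(.5437,.0791,.003,.126)"
```

```text
t 1.7 ee [0.5428 0.0771 0.1   ] [3.1416e+00 1.2000e-03 1.2660e-01] F [-0.7  0.2  1.6] grip 0.0938 0.0
shift mm [ 1.3 -1.9 97. ] rot [0.     0.0012 0.0006]
```

arm_command(
  plan=[
    [[1,-1,50,0,0,0,-1],[1,-1,80,0,0,0,-1],[1,-1,96,0,0,0,-1],[1,-1,96,0,0,0,-1],[1,-1,96,0,0,0,0.3],[1,-1,96,0,0,0,1],[1,-1,96,0,0,0,1],[1,-1,96,0,0,0,1],[1,-1,96,0,0,0,1],[1,-1,96,0,0,0,1],[1,-1,96,0,0,0,1]],
  ],
  squeeze=40,
)

```text
time_s: 2.8
ee_pos: [0.5439, 0.0783, 0.0043]
eef_rot: [-3.142, -0.0, 0.126]
force: [-0.2, 0.4, 0.5]
grip_width: 0.0413
grip_force: 0.2
```

arm_command(
  plan=[
    [[0,0,0,0,0,0,1],[0,0,0,0,0,0,1],[0,0,0,0,0,0,1],[0,0,0,0,0,0,1],[0,0,-10,0,0,0,1],[0,0,-30,0,0,0,1],[0,0,-60,0,0,0,1],[0,0,-80,0,0,0,1],[0,0,-80,0,0,0,1]],
  ],
)

```text
time_s: 3.7
ee_pos: [0.5453, 0.0783, 0.0874]
eef_rot: [3.141, -0.005, 0.126]
force: [0.0, 0.4, -1.3]
grip_width: 0.0394
grip_force: 40.0
```

Run:
```python
from h import *
p,d=cams.camera("scene"); q,e=cams.camera("top")
cv2.imwrite("pics/a.png",np.hstack([cv2.resize(p[100:280,230:430],None,fx=2,fy=2),cv2.resize(q[150:330,180:380],None,fx=2,fy=2)]))
to(*cw(-180),.084,CY)
```

```text
t 3.8 ee [0.5438 0.0782 0.0841] [ 3.1415e+00 -2.0000e-04  1.2570e-01] F [ 0.5 -0.  -1.1] grip 0.0397 40.0
shift mm [-1.705749e+05 -5.695870e+04 -3.020000e+01] rot [ 0.000e+00 -2.000e-04  3.237e-01]
```

View pics/a.png

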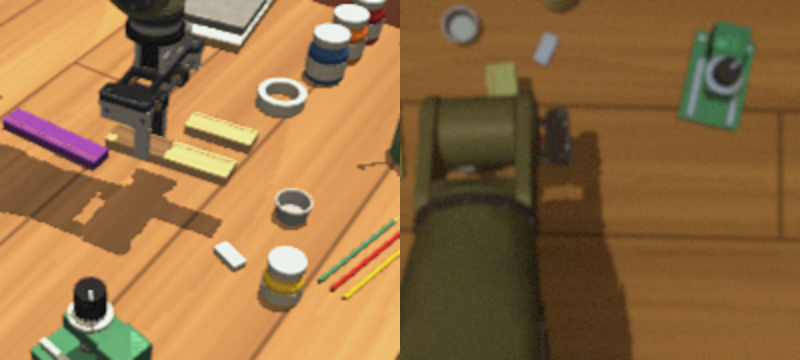

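The scene half shows the bar held level in the fingers at about (170,155), with the neighbours untouched. Next I'll carry it to the clamp's mouth.

```bash
python3 -c "
from h import *
to(*cw(-.185),.084,CY)"
```

```text
t 3.8 ee [0.5438 0.0782 0.0841] [ 3.1415e+00 -2.0000e-04  1.2570e-01] F [ 0.5 -0.  -1.1] grip 0.0397 40.0
shift mm [-1.013e+02  2.442e+02  1.000e-01] rot [ 0.000e+00 -2.000e-04  3.237e-01]
```

arm_command(
  plan=[
    [[-12,30,0,0,0,0.05,1],[-30,70,0,0,0,0.12,1],[-47,115,0,0,0,0.2,1],[-65,160,0,0,0,0.27,1],[-82,200,0,0,0,0.324,1],[-94,228,0,0,0,0.324,1],[-101,244,0,0,0,0.324,1],[-101,244,20,0,0,0.324,1],[-101,244,40,0,0,0.324,1],[-101,244,40,0,0,0.324,1],[-101,244,40,0,0,0.324,1]],
  ],
)

```text
time_s: 4.9
ee_pos: [0.474, -0.1762, 0.0438]
eef_rot: [-3.141, 0.002, -0.198]
force: [0.2, -0.1, -0.8]
grip_width: 0.0398
grip_force: 40.0
```

Run:
```python
from h import *
p,d=cams.camera("scene"); q,e=cams.camera("top")
cv2.imwrite("pics/b.png",np.hstack([cv2.resize(p[180:310,180:312],None,fx=3,fy=3,interpolation=cv2.INTER_CUBIC),cv2.resize(q[140:270,270:402],None,fx=3,fy=3,interpolation=cv2.INTER_CUBIC)]))
to(*cw(-.185),.0215,CY)
```

```text
t 5.0 ee [ 0.4747 -0.1765  0.0448] [ 3.1415e+00 -5.0000e-04 -1.9800e-01] F [-0.5  0.  -1. ] grip 0.0396 40.0
shift mm [-0.7  0.5 23.3] rot [ 0.0001 -0.0005  0.    ]
```

View pics/b.png

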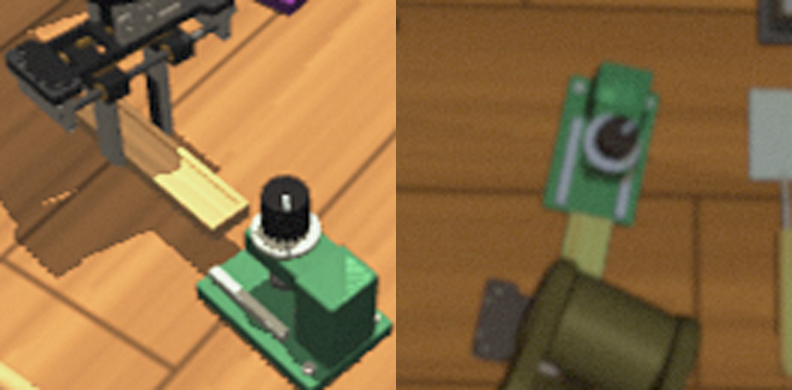

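The bar is level in front of the mouth. In the top half its sides meet the bed edge at about (568,214) and (612,220). I'll lower it to hover height and check the alignment in an enlarged view.

arm_command(
  plan=[
    [[-1,0,12,0,0,0,1],[-1,0,23,0,0,0,1],[-1,0,23,0,0,0,1],[-1,0,23,0,0,0,1]],
  ],
)

```text
time_s: 5.4
ee_pos: [0.4732, -0.1762, 0.0209]
eef_rot: [-3.141, 0.001, -0.198]
force: [0.1, -0.3, -1.1]
grip_width: 0.0396
grip_force: 40.0
```

Run:
```python
from h import *
p,d=cams.camera("scene"); q,e=cams.camera("top")
cv2.imwrite("pics/c.png",np.hstack([cv2.resize(p[230:296,220:270],None,fx=8,fy=8,interpolation=cv2.INTER_CUBIC),cv2.resize(q[180:246,310:360],None,fx=8,fy=8,interpolation=cv2.INTER_CUBIC)]))
to(*cw(-.185),.0215,CY)
```

```text
t 5.5 ee [ 0.4735 -0.1763  0.0214] [ 3.1415e+00 -3.0000e-04 -1.9820e-01] F [ 0.6  1.  -1. ] grip 0.0394 40.0
shift mm [ 0.5  0.4 -0.1] rot [ 0.0001 -0.0003 -0.0002]
```

View pics/c.png

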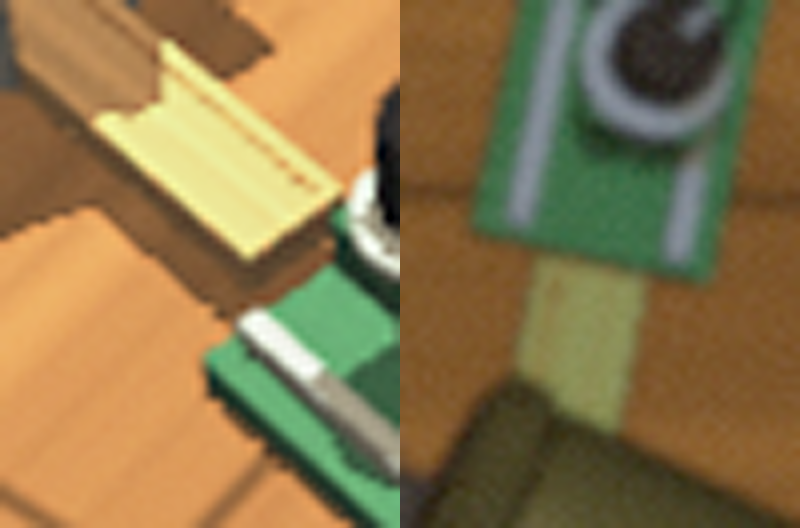

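In the top crop, the bar's front corners are at (532,262) and (645,280). The rails' inner ends are at (535,225) and (665,262), and the base's front corners at (473,232) and (712,280). I'll convert these to the clamp frame.

Run:
```python
from h import *
T=lambda x,y:(310+(x-400+.5)/8-.5,180+(y+.5)/8-.5)
S=lambda x,y:(220+(x+.5)/8-.5,230+(y+.5)/8-.5)
c,s=np.cos(CY),np.sin(CY); inv=lambda p:(np.array([[c,s],[-s,c]])@(p[:2]-O)*1000).round(1)
for n,p,z in[("barL",(532,262),.0345),("barR",(645,280),.0345),("barL2",(517,370),.0345),("barR2",(617,430),.0345),("railL in",(535,225),.025),("railL in2",(573,10),.025),("railL out",(508,222),.025),("railR in",(665,262),.025),("railR out",(692,262),.025),("baseL",(473,232),.015),("baseR",(712,280),.015)]:
    print(n,inv(pz("top",*T(*p),z)))
for n,p,z in[("bar R",(250,258),.0345),("bar L",(342,187),.0345),("railR out",(240,322),.025),("railR in",(265,308),.025),("baseR",(207,357),.015)]:
    print("scene",n,inv(pz("scene",*S(*p),z)))
```

```text
barL [-69.1  22.3]
barR [-66.5 -18.4]
barL2 [-108.1   19.5]
barR2 [-121.2  -19.5]
railL in [-54.4  23.2]
railL in2 [25.6 26. ]
railL out [-55.5  32.9]
railR in [-57.3 -25.2]
railR out [-55.1 -34.7]
baseL [-60.4  43.8]
baseR [-58.5 -44.4]
scene bar R [-64.6 -19.3]
scene bar L [-66.6  19.2]
scene railR out [-54.2 -32.6]
scene railR in [-53.1 -23.8]
scene baseR [-57.2 -43.6]
```

arm_command(
  plan=[
    [[6,0,0,0,0,0,1],[12,0,0,0,0,0,1],[18,0,0,0,0,0,1],[24,0,0,0,0,0,1],[30,0,0,0,0,0,1],[36,0,0,0,0,0,1],[40,0,0,0,0,0,1],[40,0,0,0,0,0,1]],
  ],
  squeeze=20,
)

```text
time_s: 6.3
ee_pos: [0.513, -0.1842, 0.0212]
eef_rot: [-3.142, -0.0, -0.198]
force: [-0.1, 0.2, -0.9]
grip_width: 0.0395
grip_force: 20.0
```

arm_command(
  plan=[
    [[6,0,0,0,0,0,1],[12,0,0,0,0,0,1],[18,0,0,0,0,0,1],[24,0,0,0,0,0,1],[30,0,0,0,0,0,1],[36,0,0,0,0,0,1],[40,0,0,0,0,0,1],[40,0,0,0,0,0,1]],
  ],
  squeeze=15,
)

```text
time_s: 7.1
ee_pos: [0.5522, -0.1921, 0.0212]
eef_rot: [3.142, -0.0, -0.198]
force: [0.6, -0.7, -0.5]
grip_width: 0.04
grip_force: 15.0
```

arm_command(
  plan=[
    [[2,0,0,0,0,0,1],[4,0,0,0,0,0,1],[6,0,0,0,0,0,1],[8,0,0.5,0,0,0,1],[9,0,1,0,0,0,1],[10,0,1,0,0,0,1],[11,0,1,0,0,0,1],[12,0,1,0,0,0,1]],
  ],
  squeeze=12,
)

```text
time_s: 7.9
ee_pos: [0.5637, -0.1944, 0.0203]
eef_rot: [3.142, -0.0, -0.198]
force: [-0.5, 0.3, -0.9]
grip_width: 0.0403
grip_force: 12.0
```

arm_command(
  plan=[
    [[0.5,0,0,0,0,0,1],[1,0,0,0,0,0,1],[1.5,0,0,0,0,0,1],[2,0,0,0,0,0,1]],
  ],
  squeeze=10,
)

```text
time_s: 8.3
ee_pos: [0.5656, -0.1948, 0.0203]
eef_rot: [3.142, 0.0, -0.198]
force: [-0.4, 0.2, -1.7]
grip_width: 0.0398
grip_force: 10.0
```

arm_command(
  plan=[
    [[0.5,0,0,0,0,0,1],[1,0,0,0,0,0,1],[1.5,0,0,0,0,0,1],[2,0,0,0,0,0,1]],
  ],
)

```text
time_s: 8.7
ee_pos: [0.5671, -0.195, 0.02]
eef_rot: [-3.141, 0.001, -0.198]
force: [-3.9, 0.0, -1.3]
grip_width: 0.0399
grip_force: 10.0
```

arm_command(
  plan=[
    [[0.5,0,0,0,0,0,1],[1,0,0,0,0,0,1],[1.5,0,0,0,0,0,1]],
  ],
)

```text
time_s: 9.0
ee_pos: [0.5674, -0.1948, 0.0194]
eef_rot: [-3.141, 0.005, -0.198]
force: [-10.7, 3.8, -0.3]
grip_width: 0.0398
grip_force: 10.0
```

arm_command(
  plan=[
    [[-0.8,0,0.3,0,0,0,1],[-0.8,0,0.3,0,0,0,1],[-0.8,0,0.3,0,0,0,0.2],[-0.8,0,0.3,0,0,0,0],[-0.8,0,0.3,0,0,0,-0.1],[-0.8,0,0.3,0,0,0,-0.2],[-0.8,0,0.3,0,0,0,-0.2]],
  ],
)

```text
time_s: 9.7
ee_pos: [0.5684, -0.1954, 0.0201]
eef_rot: [3.141, -0.001, -0.198]
force: [-0.4, 0.4, -0.2]
grip_width: 0.0564
grip_force: 0.0
```

```bash
python3 -c "
from h import *
to(*cw(-.185),.0215,CY)"
```

```text
t 9.7 ee [ 0.5684 -0.1954  0.0201] [ 3.1415e+00 -6.0000e-04 -1.9820e-01] F [-0.4  0.4 -0.2] grip 0.0564 0.0
shift mm [-96.3   0.4  -1.5] rot [ 0.0001 -0.0006 -0.0002]
```

arm_command(
  plan=[
    [[0,0,-20,0,0,0,-0.2],[0,0,-60,0,0,0,-0.2],[0,0,-100,0,0,0,-0.4],[0,0,-140,0,0,0,-1],[-50,0,-170,0,0,0.1,-1],[-100,0,-190,0,0,0.05,-1],[-150,0,-190,0,0,0,-1],[-150,0,-190,0,0,0,-1]],
  ],
)

```text
time_s: 10.5
ee_pos: [0.4182, -0.165, 0.2109]
eef_rot: [3.141, -0.001, -0.197]
force: [0.4, 0.7, -0.0]
grip_width: 0.0939
grip_force: 0.0
```

Run:
```python
from h import *
p,d=cams.camera("scene"); q,e=cams.camera("top"); np.save("sc.npy",d); np.save("tc.npy",e)
cv2.imwrite("pics/d.png",np.hstack([cv2.resize(p[220:310,200:310],None,fx=4,fy=6,interpolation=cv2.INTER_CUBIC)[:,:440],cv2.resize(q[155:245,310:370],None,fx=6,fy=6,interpolation=cv2.INTER_CUBIC)]))
print(ctrl.get_obs()["qpos"].round(3),ctrl.get_obs()["moment"].round(3))
to(*O,.20,CY+1.5)
```

```text
[-0.457  0.074  1.777 -0.     1.289  1.314] [ 0.058 -0.015 -0.015]
t 10.6 ee [ 0.4207 -0.1658  0.2109] [ 3.141e+00 -2.100e-03 -1.992e-01] F [ 0.1 -0.3  0.1] grip 0.0939 0.0
shift mm [239.4  -0.   11.4] rot [ 2.0000e-03 -1.3000e-03 -1.5012e+00]
```

View pics/d.png

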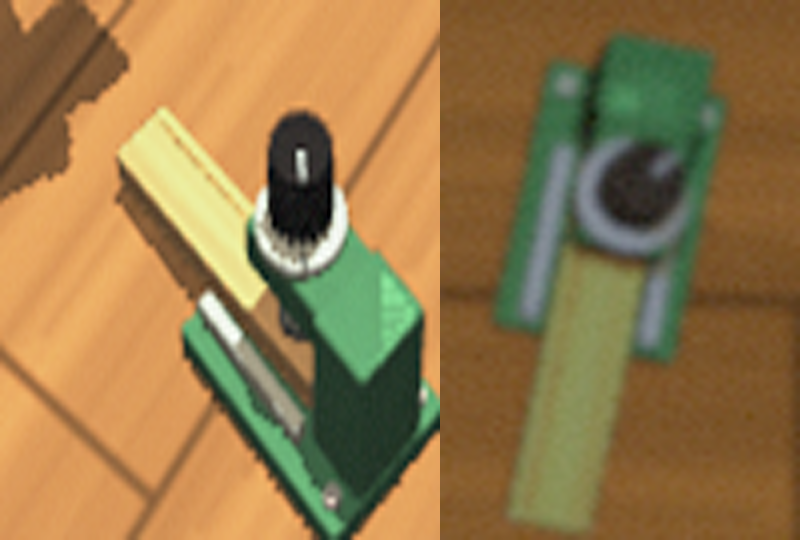

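The bar lies flat between the rails. In the top half its tail corners are at (512,520) and (590,530), and the knob's mark still points at the collar's tick. I'll check these numerically.

Run:
```python
from h import *
T=lambda x,y:(310+(x-440+.5)/6-.5,155+(y+.5)/6-.5)
S=lambda x,y:(200+(x+.5)/4-.5,220+(y+.5)/6-.5)
c,s=np.cos(CY),np.sin(CY); inv=lambda p:(np.array([[c,s],[-s,c]])@(p[:2]-O)*1000).round(1)
for p in[(512,520),(590,530),(570,245),(640,260)]: print(inv(pz("top",*T(*p),.033)))
for p in[(163,108),(120,155)]: print("s",inv(pz("scene",*S(*p),.033)))
print("knob",pz("top",*T(641,182),.138),pz("scene",*S(300,150),.138),"foot-ish")
to(.6548,-.212,.20,2.256)
```

```text
[-152.5   17.5]
[-149.   -19.4]
[-17.8  17.7]
[-17.5 -16.5]
s [-144.    13.2]
s [-141.8  -23.1]
knob [ 0.65346707 -0.2103609   0.138     ] [ 0.65735557 -0.21572927  0.138     ] foot-ish
t 10.6 ee [ 0.4207 -0.1658  0.2109] [ 3.141e+00 -2.100e-03 -1.992e-01] F [ 0.1 -0.3  0.1] grip 0.0939 0.0
shift mm [238.6  -1.1  11.4] rot [ 2.8000e-03 -2.0000e-04 -2.4552e+00]
```

arm_command(
  plan=[
    [[120,-1,11,0,0,-1.2,-1],[120,-1,11,0,0,-1.2,-1],[120,-1,11,0,0,-1.2,-1],[120,-1,11,0,0,-1.2,-1],[120,-1,11,0,0,-1.2,-1],[160,-1,11,0,0,-1.2,-1],[200,-1,11,0,0,-1.2,-1],[238,-1,11,0,0,-1.2,-1],[238,-1,11,0,0,-1.2,-1]],
  ],
  squeeze=35,
)

```text
time_s: 11.5
ee_pos: [0.6581, -0.2119, 0.1949]
eef_rot: [-3.139, 0.0, 1.007]
force: [0.8, 0.6, -0.6]
grip_width: 0.0941
grip_force: 0.0
```

```bash
python3 -c "
from h import *
to(.6548,-.212,.18,2.256)"
```

```text
t 11.5 ee [ 0.6581 -0.2119  0.1949] [-3.1387e+00  4.0000e-04  1.0071e+00] F [ 0.8  0.6 -0.6] grip 0.0941 0.0
shift mm [-1.9 -2.7 14.9] rot [-0.0028 -0.0014 -1.2489]
```

arm_command(
  plan=[
    [[0,0,14,0,0,-1.25,-1],[0,0,14,0,0,-1.25,-1],[0,0,14,0,0,-1.25,-1],[0,0,14,0,0,-1.25,-1],[0,0,14,0,0,-1.25,-1],[0,0,14,0,0,-1.25,-1],[0,0,14,0,0,-1.25,-1],[0,0,14,0,0,-1.25,-1],[0,0,14,0,0,-1.25,-1],[0,0,14,0,0,-1.25,-1],[0,0,14,0,0,-1.25,-1]],
  ],
)

```text
time_s: 12.6
ee_pos: [0.6549, -0.2116, 0.1844]
eef_rot: [-3.141, -0.0, 2.249]
force: [0.0, -0.1, -0.3]
grip_width: 0.0939
grip_force: 0.0
```

```bash
python3 -c "
from h import *
print(ctrl.get_obs()['qpos'].round(3))
to(.6548,-.212,.109,2.256)"
```

```text
[-0.366  0.634  1.089  0.     1.42  -1.044]
t 12.6 ee [ 0.6549 -0.2116  0.1844] [-3.1414e+00 -4.0000e-04  2.2490e+00] F [ 0.  -0.1 -0.3] grip 0.0939 0.0
shift mm [-0.3 -0.3 75.4] rot [-0.0002 -0.0004 -0.007 ]
```

arm_command(
  plan=[
    [[0,0,35,0,0,0,-1],[0,0,60,0,0,0,-1],[0,0,74,0,0,0,-0.5],[0,0,74,0,0,0,0],[0,0,74,0,0,0,0.1],[0,0,74,0,0,0,1],[0,0,74,0,0,0,1],[0,0,74,0,0,0,1],[0,0,74,0,0,0,1],[0,0,74,0,0,0,1],[0,0,74,0,0,0,1],[0,0,74,0,0,0,1]],
  ],
  squeeze=35,
)

```text
time_s: 13.8
ee_pos: [0.6549, -0.2115, 0.1112]
eef_rot: [3.141, 0.0, 2.252]
force: [1.4, 1.2, 2.0]
grip_width: 0.0351
grip_force: 35.0
```

```bash
python3 -c "
from h import *
print(ctrl.get_obs()['moment'].round(3))
to(.6548,-.212,.109,2.256)"
```

```text
[ 0.215 -0.328  0.046]
t 13.8 ee [ 0.6549 -0.2115  0.1112] [3.1412e+00 3.0000e-04 2.2519e+00] F [1.4 1.2 2. ] grip 0.0351 35.0
shift mm [-0.3 -0.3  2.2] rot [ 0.0004  0.0003 -0.0041]
```

arm_command(
  plan=[
    [[0,0,0,0,0,0.1,1],[0,0,0,0,0,0.2,1],[0,0,0,0,0,0.3,1],[0,0,0,0,0,0.4,1],[0,0,0,0,0,0.5,1],[0,0,0,0,0,0.6,1]],
  ],
)

```text
time_s: 14.4
ee_pos: [0.6553, -0.2114, 0.1112]
eef_rot: [3.14, 0.0, 1.648]
force: [5.4, 0.9, 0.1]
grip_width: 0.0354
grip_force: 35.0
```

```bash
cat > m.py <<'E'
from h import *
o=ctrl.get_obs();print(round(o['time_s'],2),"turned",round((2.252-o['eef_rot'][2])%(2*np.pi),3),'F',o['force'].round(1),'M',o['moment'].round(3),"tau6",o["tau"][5].round(3),o['ee_pos'].round(4),round(o['grip_width'],4))
E
python3 m.py
```

```text
14.4 turned 0.604 F [5.4 0.9 0.1] M [ 0.312 -1.001  0.183] tau6 -1.857 [ 0.6553 -0.2114  0.1112] 0.0354
```

arm_command(
  plan=[
    [[0,0,0,0,0,0.1,1],[0,0,0,0,0,0.2,1],[0,0,0,0,0,0.3,1],[0,0,0,0,0,0.4,1],[0,0,0,0,0,0.5,1],[0,0,0,0,0,0.6,1]],
  ],
)

```text
time_s: 15.0
ee_pos: [0.6556, -0.2115, 0.1112]
eef_rot: [3.139, -0.001, 1.048]
force: [8.1, 0.6, -1.1]
grip_width: 0.0357
grip_force: 35.0
```

```bash
python3 m.py
```

```text
15.0 turned 1.204 F [ 8.1  0.6 -1.1] M [ 0.085 -1.676  0.3  ] tau6 -1.836 [ 0.6556 -0.2115  0.1112] 0.0357
```

arm_command(
  plan=[
    [[0.4,0.6,0,0,0,0.05,1],[0.4,0.6,0,0,0,0.1,1]],
  ],
)

```text
time_s: 15.2
ee_pos: [0.6559, -0.2115, 0.1112]
eef_rot: [3.14, -0.0, 0.95]
force: [2.2, 0.6, 1.3]
grip_width: 0.0358
grip_force: 35.0
```

```bash
python3 m.py
```

```text
15.2 turned 1.302 F [2.2 0.6 1.3] M [ 0.179 -0.669  0.295] tau6 -0.682 [ 0.6559 -0.2115  0.1112] 0.0358
```

arm_command(
  plan=[
    [[0,0,0,0,0,0.05,1],[0,0,0,0,0,0.1,1]],
  ],
)

```text
time_s: 15.4
ee_pos: [0.6559, -0.2116, 0.1112]
eef_rot: [3.14, -0.001, 0.85]
force: [3.5, 0.0, 0.6]
grip_width: 0.0351
grip_force: 35.0
```

```bash
python3 m.py
```

```text
15.4 turned 1.402 F [3.5 0.  0.6] M [ 0.041 -0.805  0.288] tau6 -0.751 [ 0.6559 -0.2116  0.1112] 0.0351
```

arm_command(
  plan=[
    [[0,0,0,0,0,0.05,1],[0,0,0,0,0,0.1,1]],
  ],
)

```text
time_s: 15.6
ee_pos: [0.6559, -0.2116, 0.1112]
eef_rot: [3.14, -0.001, 0.75]
force: [5.1, -0.6, 0.7]
grip_width: 0.0358
grip_force: 35.0
```

```bash
python3 m.py
```

```text
15.6 turned 1.502 F [ 5.1 -0.6  0.7] M [-0.044 -0.872  0.354] tau6 -0.735 [ 0.6559 -0.2116  0.1112] 0.0358
```

arm_command(
  plan=[
    [[0,0,0,0,0,0.04,1],[0,0,0,0,0,0.08,1]],
  ],
)

```text
time_s: 15.8
ee_pos: [0.656, -0.2117, 0.1112]
eef_rot: [3.14, -0.001, 0.671]
force: [4.7, 0.3, 0.2]
grip_width: 0.0355
grip_force: 35.0
```

```bash
python3 m.py
```

```text
15.8 turned 1.581 F [4.7 0.3 0.2] M [-0.058 -0.926  0.26 ] tau6 -0.604 [ 0.656  -0.2117  0.1112] 0.0355
```

arm_command(
  plan=[
    [[0,0,0,0,0,0.04,1],[0,0,0,0,0,0.08,1]],
  ],
)

```text
time_s: 16.0
ee_pos: [0.656, -0.2117, 0.1112]
eef_rot: [3.14, -0.001, 0.59]
force: [5.4, -0.8, 0.1]
grip_width: 0.0356
grip_force: 35.0
```

```bash
python3 m.py
```

```text
16.0 turned 1.662 F [ 5.4 -0.8  0.1] M [-0.09  -0.976  0.018] tau6 -0.86 [ 0.656  -0.2117  0.1112] 0.0356
```

arm_command(
  plan=[
    [[0,0,0,0,0,0.04,1],[0,0,0,0,0,0.08,1]],
  ],
)

```text
time_s: 16.2
ee_pos: [0.656, -0.2118, 0.1112]
eef_rot: [3.14, -0.001, 0.51]
force: [4.6, -0.8, 0.6]
grip_width: 0.0354
grip_force: 35.0
```

```bash
python3 m.py
```

```text
16.2 turned 1.742 F [ 4.6 -0.8  0.6] M [-0.054 -1.006 -0.179] tau6 -1.013 [ 0.656  -0.2118  0.1112] 0.0354
```

arm_command(
  plan=[
    [[0,0,0,0,0,0.04,1],[0,0,0,0,0,0.08,1]],
  ],
)

```text
time_s: 16.4
ee_pos: [0.656, -0.2118, 0.1112]
eef_rot: [3.14, -0.002, 0.43]
force: [5.9, -0.8, -0.2]
grip_width: 0.0354
grip_force: 35.0
```

```bash
python3 m.py
```

```text
16.4 turned 1.822 F [ 5.9 -0.8 -0.2] M [-0.257 -1.103 -0.07 ] tau6 -0.934 [ 0.656  -0.2118  0.1112] 0.0354
```

The torque peaked near 1.5 rad, went negative at 1.74 rad and is now back near zero, so that is one click. I'll turn a little further to the detent and let go.

arm_command(
  plan=[
    [[0,0,0,0,0,0.05,1],[0,0,0,0,0,0.05,1],[0,0,0,0,0,0.05,0.5],[0,0,0,0,0,0.05,0],[0,0,0,0,0,0.05,-0.5],[0,0,0,0,0,0.05,-1],[0,0,0,0,0,0.05,-1]],
  ],
)

```text
time_s: 17.1
ee_pos: [0.6553, -0.2116, 0.1109]
eef_rot: [-3.141, 0.0, 0.382]
force: [-0.6, -0.3, -0.5]
grip_width: 0.064
grip_force: 0.0
```

arm_command(
  plan=[
    [[0,0,-20,0,0,0,-1],[0,0,-60,0,0,0,-1],[0,0,-90,0,0,0,-1],[-50,0,-90,0,0,0,-1],[-100,0,-90,0,0,0,-1],[-150,0,-90,0,0,0,-1],[-190,0,-90,0,0,0,-1],[-230,0,-90,0,0,0,-1],[-230,0,-90,0,0,0,-1]],
  ],
)

```text
time_s: 18.0
ee_pos: [0.4389, -0.2987, 0.2015]
eef_rot: [3.141, 0.0, 0.379]
force: [0.1, -0.2, -0.2]
grip_width: 0.0941
grip_force: 0.0
```

```bash
python3 m.py
python3 - <<'E'
from h import *
p,d=cams.camera("scene"); q,e=cams.camera("top"); np.save("sc.npy",d)
r=lambda i,y,x:cv2.resize(i[y:y+75,x:x+50],None,fx=8,fy=8,interpolation=cv2.INTER_CUBIC)
cv2.imwrite("pics/e.png",np.hstack([r(p,232,250),r(q,160,315)]))
E
```

```text
18.0 turned 1.873 F [ 0.1 -0.2 -0.2] M [-0.     0.043  0.01 ] tau6 -0.946 [ 0.4389 -0.2987  0.2015] 0.0941
```

View pics/e.png

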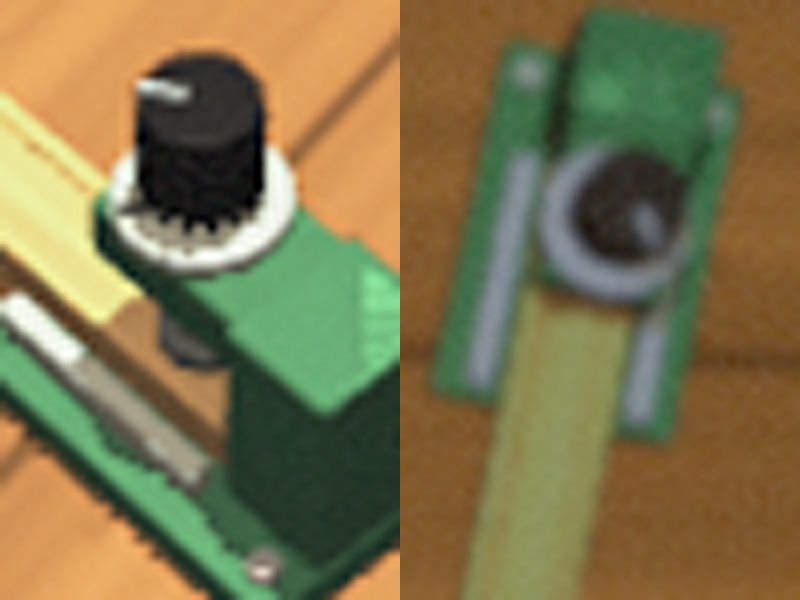

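The foot is down on the bar. In the scene half the knob mark's outer end is at about (140,87) and the collar's tick at about (127,209). I'll compute the slip angle from these.

Run:
```python
from h import *
S=lambda x,y:(250+(x+.5)/8-.5,232+(y+.5)/8-.5)
def ang(p,c,z):
    a=pz("scene",*S(*p),z)-pz("scene",*S(*c),z);return round(float(np.degrees(np.arctan2(a[1],a[0]))),1),(np.hypot(a[0],a[1])*1000).round(1)
print("mark",ang((140,87),(200,92),.138),"tick",ang((127,209),(202,207),.098),ang((117,209),(202,207),.097))
c,s=np.cos(CY),np.sin(CY); inv=lambda p:(np.array([[c,s],[-s,c]])@(p[:2]-O)*1000).round(1)
T=lambda x,y:(315+(x-400+.5)/8-.5,160+(y+.5)/8-.5)
a=pz("top",*T(650,228),.138)-pz("top",*T(630,204),.138);print("top mark",np.degrees(np.arctan2(a[1],a[0])))
for p in[(530,295),(628,310),(465,590),(578,590)]: print(inv(pz("top",*T(*p),.033)))
```

```text
mark (-150.9, np.float64(16.4)) tick (-142.6, np.float64(20.9)) (-142.9, np.float64(23.7))
top mark -139.89783823378357
[-21.   18.3]
[-18.6 -17.1]
[-129.8   19.1]
[-120.9  -20.1]
```

```bash
cat > ang.py <<'E'
from h import *
p,_=cams.camera("scene"); q,_=cams.camera("top")
ims={"s0":("scene",cv2.imread("pics/scene0.png")),"s1":("scene",p),"t0":("top",cv2.imread("pics/top0.png")),"t1":("top",q)}
def samp(n,im,c,r,a,z):
    i=cams.camera_info(n);X=np.array([c[0]+r*np.cos(a),c[1]+r*np.sin(a),z,1.])
    k=np.array(i["world_to_cam"])@X
    return cv2.getRectSubPix(im,(1,1),(float(i["fx"]*k[0]/k[2]+i["cx"]),float(i["fy"]*k[1]/k[2]+i["cy"]))).mean()
for k,(n,im) in ims.items():
    c=(.6555,-.2118)
    A=np.radians(np.arange(-180,180,10))
    m=[np.mean([samp(n,im,c,r,a,.138) for r in(.008,.010,.012,.014)]) for a in A]
    t=[np.mean([samp(n,im,c,r,a,.098) for r in(.0225,.0245)]) for a in A]
    print(k,"mark",{int(round(np.degrees(A[j]))):int(m[j]) for j in np.argsort(m)[::-1][:6]})
    print("  rim",[int(x) for x in t])
E
python3 ang.py
```

```text
s0 mark {-50: 173, -60: 170, -70: 113, -40: 107, 100: 60, 110: 59}
  rim [68, 188, 228, 229, 219, 170, 191, 212, 179, 191, 173, 188, 184, 137, 219, 239, 236, 231, 230, 226, 226, 222, 220, 200, 198, 159, 64, 21, 45, 46, 109, 167, 44, 50, 38, 17]
s1 mark {-150: 167, -160: 159, -140: 131, -130: 88, -170: 80, -120: 67}
  rim [82, 190, 230, 229, 222, 147, 141, 190, 177, 193, 176, 191, 209, 232, 222, 240, 237, 232, 232, 228, 226, 224, 221, 213, 205, 201, 92, 20, 42, 50, 50, 49, 52, 48, 35, 20]
t0 mark {-50: 93, -60: 91, -40: 82, -70: 79, -30: 63, -80: 61}
  rim [126, 126, 123, 117, 116, 114, 106, 101, 90, 73, 56, 41, 58, 88, 78, 47, 46, 55, 81, 107, 112, 119, 116, 117, 121, 124, 122, 119, 119, 121, 121, 124, 125, 123, 121, 125]
t1 mark {-150: 101, -160: 97, -140: 91, -170: 80, -130: 73, -180: 64}
  rim [133, 132, 130, 121, 118, 101, 98, 97, 85, 72, 61, 46, 44, 44, 46, 44, 49, 57, 77, 95, 115, 123, 124, 122, 130, 131, 126, 124, 129, 127, 129, 132, 131, 132, 129, 132]
```

```bash
sed -i 's/arange(-180,180,10)/arange(-172,-20,4)/; s/(.0225,.0245)/(.0215,.0235,.025)/; s/^    print("  rim".*/    g=np.degrees(A);w=np.clip(np.array(m)-90,0,None) if k[0]=="s" else np.clip(np.array(m)-80,0,None);print("  mark c",(g*w).sum()\/w.sum());print("  rim",list(zip(g.round().astype(int).tolist(),[int(x) for x in t])))/' ang.py; python3 ang.py | grep -A2 '^[st][01]' | grep -v '^--' | head -6; python3 -c "
from h import *
print(ctrl.get_obs()['ee_pos'],ctrl.get_obs()['time_s'])"
```

```text
s0 mark {-56: 185, -52: 184, -60: 170, -48: 163, -64: 154, -44: 139}
  mark c -55.13487475915221
  rim [(-172, 156), (-168, 189), (-164, 209), (-160, 224), (-156, 227), (-152, 226), (-148, 218), (-144, 213), (-140, 210), (-136, 194), (-132, 171), (-128, 174), (-124, 178), (-120, 185), (-116, 194), (-112, 197), (-108, 206), (-104, 197), (-100, 178), (-96, 168), (-92, 186), (-88, 182), (-84, 168), (-80, 173), (-76, 181), (-72, 188), (-68, 174), (-64, 170), (-60, 182), (-56, 157), (-52, 141), (-48, 152), (-44, 198), (-40, 214), (-36, 222), (-32, 233), (-28, 235), (-24, 231)]
s1 mark {-156: 168, -152: 168, -148: 166, -160: 159, -144: 152, -140: 131}
  mark c -151.31972789115648
  rim [(-172, 160), (-168, 191), (-164, 210), (-160, 226), (-156, 228), (-152, 225), (-148, 219), (-144, 215), (-140, 212), (-136, 193), (-132, 160), (-128, 124), (-124, 96), (-120, 135), (-116, 182), (-112, 186), (-108, 180), (-104, 176), (-100, 177), (-96, 172), (-92, 189), (-88, 186), (-84, 171), (-80, 176), (-76, 185), (-72, 192), (-68, 178), (-64, 178), (-60, 204), (-56, 220), (-52, 223), (-48, 219), (-44, 214), (-40, 217), (-36, 225), (-32, 234), (-28, 235), (-24, 232)]
[ 0.44273141 -0.29683063  0.20071651] 18.3
```

```bash
python3 -c "
from h import *
print(ctrl.hand_in())"
```

```text
the job is handed in; nothing more can be done
None
```

I handed the job in after about 18 s of robot time: the bar is home against the stop to within my roughly 2 mm measurement error, and the foot is down on it. The knob slipped about one click (measured at 24–27° against the collar), the gripper has let go, and I moved none of the bystanders as far as I saw; the verdict was not reported back.

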